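# Clip the length stop onto the mitre-saw fence rail

### The job

Clip the smaller of the two grey length stops onto the aluminium fence rail, opposite the steel pointer: hook its fixed lip under one edge of the rail, then rock it down until it sits flat and its sprung foot snaps under the other edge. Let go of it there, and leave the larger stop where it is.

Things in the scene. Friction and masses are not known exactly. Their poses are not given: they have to be found in the camera images.
- stop_center (a point): Centre, half-way up, of the smaller grey stop: 96 mm high, 0.2 kg, upright. x: hook to foot; z up. Grip its tower: 34 mm along x, 28 mm between its y faces, from 7 mm below to 48 mm above this point. Seat plane (underside, rests on the rail) 22 mm below it. Hook at -x, away from the robot: leg's inner face x = -26.5 mm; lip in to x = -15, its top 12 (at leg) to 18 mm (tip) below the seat plane.
- stop_foot (a joint): Outward slide (m) of the stop's sprung steel foot at its +x end: 0 at rest, max 0.007; back at 0 once snapped in. Nose at x = 20 mm, 5.5 mm below the seat plane, ramp beneath; rocking it over the edge takes 5 to 15 N. Hook and foot end 26 mm below the seat plane, at x = -33 and +34 mm. The sloping lip takes the rail's edge with the stop tilted 20 to 25 degrees, hook end low.
- seat (a point): Where the stop goes: on the fixed rail's top, on its centre line, opposite the pointer. x across the rail, away from the robot; y along it; z up. T-section rail 280 mm long, top 50 mm above the bench; flange 50 mm wide (edges at x = -25, +25 mm), 4 mm thick, both edges free underneath; web 14 mm; base strip 44 x 6 mm. Pointer: dark steel arrow 8 mm high on the bench, x = 42 to 103 mm.
- big_stop: The larger grey stop, same shape but for an 80 mm rail: 124 mm high, 44 mm wide (y), about 98 mm long (x). Not the one to use; leave it. Origin under its middle at bench level; axes as the smaller stop. It stands on the bench at one end of the rail, the smaller one at the other end; which is on the left varies.
Mind the look-alikes: they are no part of the job. What is shaped like the part that bears stop_center but pink or red is not meant.

How it is judged:
By the outcome, as a careful person would: the job done as asked, in the order asked, and still so for the second after the job is handed in, with the robot touching nothing.
It also fails if it takes over 48 s, if anything falls off the work surface, if the arm or the gripper's body presses on something with over 40 N, if the wrist force passes 120 N, or if a joint passes its speed limit or range.

### The arm

A 7-joint arm with a two-finger parallel gripper is mounted at the origin on the work surface. World frame = base frame: x ahead of the robot, y to its left, z up, the work surface at z = 0. Lengths are in m, angles in rad, forces in N, time in s.
With the tool pointing down it reaches from about 0.4 to 0.875 m from the base axis. Payload 19.3 kg.
Tool frame: the origin (TCP) lies midway between the tips of the shut fingers; the grasp point (between the pads) lies 19 mm behind it; z points along the fingers, y is the direction in which the jaws open and shut (so a half turn about z gives the same grasp; the last joint's range is limited). The gripper opens to 85 mm and grips with 20 to 120 N. Pads are 22 mm wide; open, the fingers measure 114 mm over their backs; the gripper's body (76 mm by 85 mm) begins 54 mm behind the grasp point. The pads swing forward as they close: fully open they stand 13 mm farther back than shut.
Start: joints at [-1.359, 0.521, -0.036, 1.599, 0.021, 1.021, -0.113], TCP at [0.174, 0.6, 0.231] pointing down, gripper open.
Joint ranges: [-2.91, 2.91], [-0.3, 2.13], [-1.5, 1.42], [0.17, 2.43], [-1.26, 4.41], [0.16, 1.93], [-2.52, 2.52]. Speed limits (rad/s): [1.89, 1.89, 2.39, 2.39, 3.01, 3.01, 3.01].

### API

Orientations are given as [roll, pitch, yaw] about the fixed x, y, z axes, in that order (R = Rz(yaw) Ry(pitch) Rx(roll)).
In Python, from bench import monitor, read_camera, camera_params, job gives the robot as it stands.
- The arm moves only by the shell command python3 -m inch 'ROWS' [OPENING] [FORCE]. ROWS is JSON, a list of rows, each a list of 2 entries, a list of its own where there are three numbers: the shift along the tool's x, y, z in mm, then the turn about the tool's z in degrees. A call has 1 to 8 rows; each row is the pose to reach, as a shift and turn from the pose commanded when the call began, along the tool's axes at that moment; what a row does not reach only later rows make up. A row lasts 1/8 s, in which the tool goes at most 62.5 mm and 10.7 degrees, less where a joint would pass 70% of its speed; a pose out of reach is approached as far as the arm can. A call with a gripper value outside its range is refused whole. OPENING is the opening, from 0 (shut) to 1 (fully open), set as the call begins (- or left out, the last holds). The fingers move at their own pace and stop on an object; FORCE is the grip in N (left out, the last holds). Time passes only in rows, so rows that repeat a pose let the fingers close. It gives the time, the measured TCP pose, the force and the opening at its end, in the units of the state.
- monitor.state(): the state, without advancing time (a new reading comes with each control period).
- read_camera(name): name is "scene" or "top"; returns (picture, depth): 480x640x3 uint8, blue, green, red; 480x640 float32, m along the optical axis (not along the pixel's ray), 0 where there is no reading.
- camera_params(name): a dict with "intrinsics" (3x3 intrinsics, pixels), "R" (3x3) and "t" (3): a world point X has camera coordinates R X + t. Camera axes: x right, y down, z forward; pixel columns grow to the right and rows downward; lengths in m; the calibration is good to about 2 mm. A picture is of the moment at which its call begins. camera_params takes no time and is no camera call.
- job.close_job(): hands the job in, once; it reports no verdict.
The state is a dict: "t": time; "qpos": joint angles; "dq": joint speeds; "effort": joint torques, N m; "tcp_pos": TCP position; "tool_rot": TCP orientation; "wrist_force": force on the tool from outside, world axes, zero at the start; "wrist_torque": the same for the moment, N m; "width": opening from 0.0 (shut) to 1.0 (fully open).
Only numpy, scipy, OpenCV 4.12 (cv2) and the standard library are available. Lean on these libraries where they do the work, as an engineer would, in place of code of your own. Each camera call takes 0.05 s, during which the arm holds its last target.

## Working session

There is one attempt and no reset: what is moved stays moved. The work goes in short steps, Python scripts to look and compute and a shell command to move; the robot and the scene stay as the last step left them, time stands still between calls to the robot, and variables do not carry over. Pictures are saved under pics/ and viewed, and the job is handed in when it is done.

```bash
ls; mkdir -p pics; python3 - <<'E'
from bench import monitor, read_camera, camera_params, job
import cv2, numpy as np
print(monitor.state())
for n in ("scene","top"):
    p,d=read_camera(n); cv2.imwrite(f"pics/{n}0.png",p); np.save(f"pics/{n}0.npy",d)
    print(n,camera_params(n))
E
```

```text
pics
{'t': 0.0, 'qpos': array([-1.35920501,  0.52199518, -0.03633911,  1.59997009,  0.02122186,
        1.02112516, -0.11278304]), 'dq': array([ 0.00025802, -0.00068621,  0.00091599,  0.00080076,  0.00076968,
        0.0013694 ,  0.00095182]), 'effort': array([-5.37048836e-04, -9.27096319e+01,  1.97959967e+00, -3.69957340e+01,
        1.79781258e-02,  7.84316508e-03,  2.26314839e-06]), 'tcp_pos': array([0.17374141, 0.60002611, 0.23075093]), 'tool_rot': array([-3.14048441e+00,  9.23342028e-05,  2.85982928e+00]), 'wrist_force': array([0.25345473, 0.06731177, 0.29812212]), 'wrist_torque': array([ 0.01700536, -0.01492654, -0.02303824]), 'width': 0.9972612030732415}
scene {'intrinsics': array([[500.51601101,   0.        , 320.93580648],
       [  0.        , 500.51601101, 239.84952168],
       [  0.        ,   0.        ,   1.        ]]), 'R': array([[-0.78770483,  0.61598042,  0.00944574],
       [ 0.52446832,  0.67856693, -0.5142761 ],
       [-0.32319357, -0.40014377, -0.85757266]]), 't': array([ 0.37858715, -0.26437372,  1.17046052])}
top {'intrinsics': array([[550.48154859,   0.        , 318.82136692],
       [  0.        , 550.48154859, 238.66717743],
       [  0.        ,   0.        ,   1.        ]]), 'R': array([[-0.02406305, -0.99951007,  0.02001448],
       [-0.98643313,  0.02048666, -0.16288025],
       [ 0.16239042, -0.02366235, -0.98644282]]), 't': array([0.03983737, 0.52087422, 1.19350023])}
```

View pics/scene0.png

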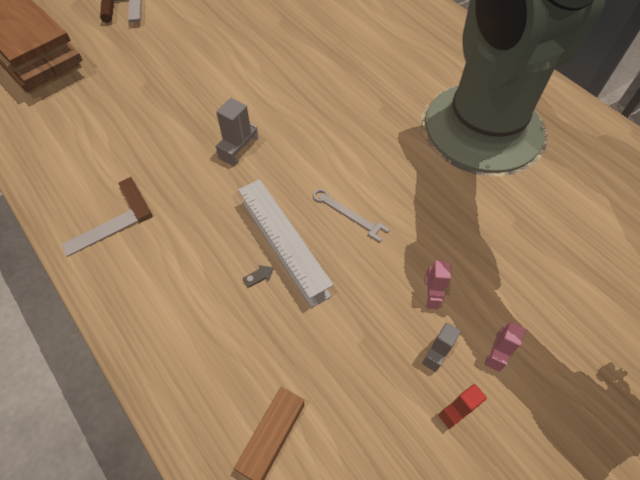

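View pics/top0.png

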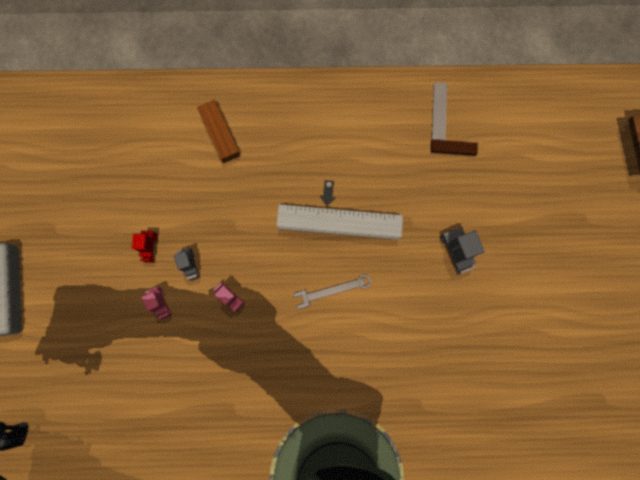

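The pictures show the small grey stop at scene (441,347) / top (187,263), with pink and red look-alikes around it. The rail runs from (278,218) to (402,226) in top, with the pointer at (328,193). The big stop is at (462,247) in top. Next I'll measure them.

```bash
cat > h.py <<'E'
import numpy as np, cv2
from bench import camera_params
def cloud(n,d):
    c=camera_params(n);K=c["intrinsics"];v,u=np.mgrid[:480,:640]
    P=np.stack([(u-K[0,2])/K[0,0]*d,(v-K[1,2])/K[1,1]*d,d],-1)
    W=(P-c["t"])@c["R"]; W[d<=0]=np.nan
    return W
def ray(n,px,z):
    c=camera_params(n);px=np.atleast_2d(px).astype(float);K=c["intrinsics"]
    D=np.c_[(px-K[[0,1],[2,2]])/[K[0,0],K[1,1]],np.ones(len(px))]@c["R"]; o=-c["R"].T@c["t"]
    return o+D*((z-o[2])/D[:,2])[:,None]
def proj(n,X):
    c=camera_params(n);p=np.atleast_2d(X)@c["R"].T+c["t"];p=p@c["intrinsics"].T
    return p[:,:2]/p[:,2:]
E
python3 - <<'E'
from h import *
for n,(a,b,c,e) in {"scene":(400,520,260,440),"top":(120,260,210,330)}.items():
    p=cv2.imread(f"pics/{n}0.png"); d=np.load(f"pics/{n}0.npy"); W=cloud(n,d)
    cv2.imwrite(f"pics/{n}_small.png",cv2.resize(p[c:e,a:b],None,fx=4 if n=="scene" else 5,fy=4 if n=="scene" else 5,interpolation=cv2.INTER_CUBIC)[:600,:800])
    z=W[...,2]
    bench=np.nanmedian(z[np.abs(z)<.02]); print(n,"bench z",bench, "std",np.nanstd(z[np.abs(z)<.01]))
    hsv=cv2.cvtColor(p,cv2.COLOR_BGR2HSV)
    m=((z>.008)&(hsv[...,1]<70)).astype(np.uint8)
    k,l,s,cc=cv2.connectedComponentsWithStats(m)
    for i in range(1,k):
        if s[i,4]>60:
            w=W[l==i]; print(s[i],np.nanmin(w,0).round(3),np.nanmax(w,0).round(3),np.nanmedian(w,0).round(3))
E
```

```text
scene bench z 0.0011138658288523378 std 0.0017400681110668625
[128   0  13  22 255] [ 0.417 -0.898  0.015] [ 0.483 -0.81   0.03 ] [ 0.453 -0.848  0.025]
[  426     0   179   171 17033] [-0.129 -0.133  0.008] [0.138 0.136 0.397] [0.068 0.053 0.192]
[ 216   98   42   67 1647] [ 0.437 -0.316  0.009] [ 0.54  -0.254  0.129] [ 0.501 -0.276  0.078]
[ 238  179   95  123 3534] [ 0.519 -0.162  0.008] [0.599 0.121 0.056] [ 0.562 -0.003  0.051]
[318 189  16  15  74] [ 0.41  -0.088  0.008] [ 0.431 -0.044  0.012] [ 0.419 -0.064  0.009]
[100 210  38  27 336] [ 0.757 -0.286  0.008] [ 0.831 -0.249  0.017] [ 0.785 -0.268  0.01 ]
[355 217  33  24 156] [0.368 0.02  0.008] [0.409 0.087 0.013] [0.393 0.06  0.009]
[243 266  30  20 220] [ 0.605 -0.011  0.008] [0.665 0.019 0.017] [0.637 0.004 0.01 ]
[423 323  37  48 787] [0.454 0.306 0.008] [0.507 0.343 0.101] [0.486 0.326 0.078]
top bench z 0.00042967859910205764 std 0.002627363310000376
[433 111  13  29 168] [ 0.761 -0.284  0.008] [ 0.832 -0.251  0.015] [ 0.789 -0.267  0.01 ]
[322 189  11  12  63] [ 0.617 -0.006  0.008] [0.645 0.018 0.015] [0.628 0.004 0.009]
[ 277  205  125   34 2772] [ 0.522 -0.159  0.008] [0.599 0.121 0.059] [ 0.56 -0.02  0.05]
[ 441  228   43   45 1073] [ 0.44  -0.319  0.009] [ 0.54  -0.253  0.132] [ 0.486 -0.28   0.097]
[   0  243   21   92 1670] [0.327 0.692 0.008] [0.525 0.728 0.067] [0.421 0.707 0.052]
[175 248  23  32 429] [0.439 0.302 0.01 ] [0.506 0.341 0.102] [0.467 0.317 0.079]
[297 291  19  15  80] [0.376 0.039 0.008] [0.408 0.08  0.014] [0.396 0.06  0.01 ]
[ 293  415   79   65 1366] [ 0.01  -0.076  0.008] [0.136 0.095 0.359] [0.086 0.018 0.071]
[291 428  14  17  78] [0.078 0.07  0.008] [0.11  0.098 0.018] [0.092 0.085 0.012]
[  0 433  17  17 126] [0.147 0.532 0.314] [0.172 0.545 0.351] [0.159 0.538 0.346]
[360 455  18  17 110] [ 0.029 -0.086  0.015] [ 0.089 -0.03   0.298] [ 0.059 -0.061  0.099]
```

```bash
python3 - <<'E'
from h import *
def rect(P): return cv2.minAreaRect((P[:,:2]*1000).astype(np.float32))
for n,pt,rp,bp in (("scene",(441,347),(285,240),(237,130)),("top",(187,263),(340,222),(462,247))):
    p=cv2.imread(f"pics/{n}0.png"); d=np.load(f"pics/{n}0.npy"); W=cloud(n,d); z=W[...,2]
    hsv=cv2.cvtColor(p,cv2.COLOR_BGR2HSV)
    m=((z>.006)&(hsv[...,1]<70)).astype(np.uint8)
    k,l=cv2.connectedComponents(m)
    for nm,q,bands in (("small",pt,((.006,.11),(.05,.07),(.09,.1))),("rail",rp,((.046,.055),)),("big",bp,((.006,.14),(.118,.135)))):
        i=l[q[1],q[0]]; w=W[l==i]
        for a,b in bands:
            s=w[(w[:,2]>a)&(w[:,2]<b)]
            if len(s)>8: print(n,nm,(a,b),len(s),np.round(rect(s)[0],1),np.round(rect(s)[1],1),round(rect(s)[2],1),"med",np.median(s,0).round(4))
    m2=((z>.003)&(z<.018)&(hsv[...,2]<110)&(hsv[...,1]<90)&(W[...,0]>.58)&(W[...,0]<.7)&(abs(W[...,1])<.06))
    print(n,"pointer",rect(W[m2]))
    hot=((hsv[...,1]>90)&((hsv[...,0]>165)|(hsv[...,0]<4))&(z>.01)).astype(np.uint8)
    k,l,s,c=cv2.connectedComponentsWithStats(hot)
    for i in range(1,k):
        if s[i,4]>60: w=W[l==i];print("red",s[i],np.nanmin(w,0).round(3),np.nanmax(w,0).round(3))
E
```

```text
scene small (0.006, 0.11) 789 [480.  324.1] [50.6 27.3] 16.4 med [0.4864 0.3258 0.0779]
scene small (0.05, 0.07) 77 [486.8 326.7] [ 3.7 25.6] 19.5 med [0.4872 0.3271 0.06  ]
scene small (0.09, 0.1) 343 [472.2 321.6] [34.3 26.8] 16.3 med [0.4738 0.3219 0.0966]
scene rail (0.046, 0.055) 3363 [558.5 -20.7] [281.7  51.3] 83.8 med [ 0.5605 -0.0067  0.051 ]
scene big (0.006, 0.14) 1660 [ 487.9 -290. ] [100.   46.1] 20.6 med [ 0.5012 -0.2757  0.0775]
scene big (0.118, 0.135) 421 [ 488.2 -290. ] [52.7 43.6] 17.7 med [ 0.4903 -0.2872  0.1243]
scene pointer ((635.6649780273438, 5.864875793457031), (60.127532958984375, 30.81316375732422), 2.851771831512451)
red [425 262  25  46 571] [0.381 0.201 0.01 ] [0.428 0.263 0.097]
red [486 322  39  48 847] [0.359 0.363 0.01 ] [0.422 0.411 0.1  ]
red [460 385  26  25 363] [0.498 0.4   0.087] [0.531 0.427 0.102]
top small (0.006, 0.11) 430 [472.8 320.8] [65.9 25.5] 18.5 med [0.4669 0.3168 0.0792]
top small (0.05, 0.07) 35 [471.  312.2] [17.1 38.1] 72.2 med [0.4646 0.3111 0.0598]
top small (0.09, 0.1) 179 [474.1 321.4] [34. 25.] 17.0 med [0.473  0.3209 0.0958]
top rail (0.046, 0.055) 2557 [560.8 -19.2] [278.8  51.2] 83.8 med [ 0.5607 -0.0194  0.0504]
top big (0.006, 0.14) 1074 [ 489.  -287.5] [96.3 44.7] 20.9 med [ 0.4864 -0.2799  0.0969]
top big (0.118, 0.135) 463 [ 490.6 -287.1] [50.1 44.3] 22.3 med [ 0.4896 -0.2866  0.124 ]
top pointer ((629.4678344726562, 5.94482421875), (31.39482307434082, 71.29580688476562), 66.88570404052734)
red [132 231  25  31 467] [0.482 0.399 0.01 ] [0.547 0.427 0.101]
red [214 283  30  29 414] [0.365 0.2   0.012] [0.428 0.262 0.102]
red [141 287  30  32 537] [0.354 0.364 0.011] [0.422 0.413 0.103]
```

View pics/scene_small.png

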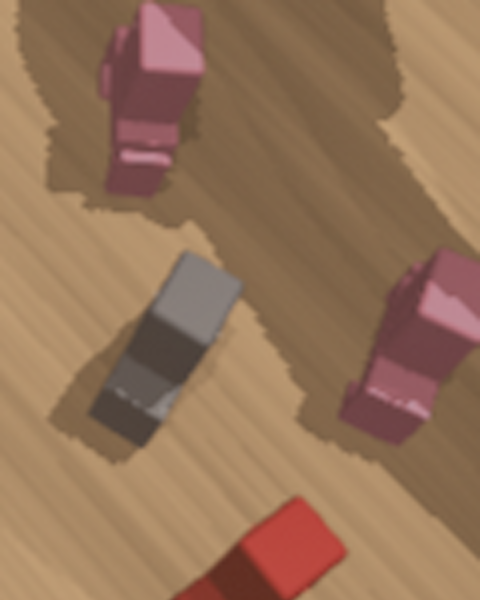

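View pics/top_small.png

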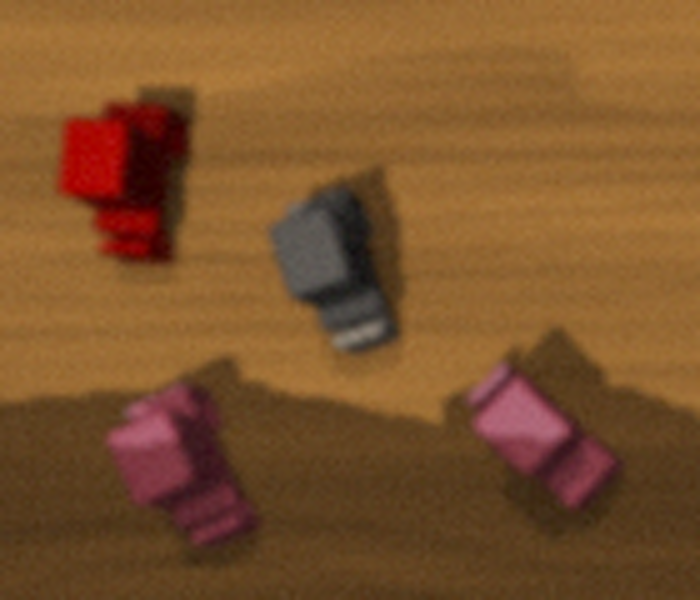

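```bash
python3 - <<'E'
from h import *
th=np.deg2rad(83.8-90); ex=np.array([np.cos(th),np.sin(th)]); ey=np.array([-ex[1],ex[0]]); C=np.array([.5597,-.0200])
for n,(a,b,c,e) in {"scene":(235,295,255,300),"top":(310,350,170,215)}.items():
    p=cv2.imread(f"pics/{n}0.png")
    hsv=cv2.cvtColor(p,cv2.COLOR_BGR2HSV)
    roi=np.zeros(p.shape[:2],bool); roi[c:e,a:b]=1
    g=p.max(2)
    m=(roi&(g<100)&(hsv[...,1]<110)).astype(np.uint8)
    k,l,s,cc=cv2.connectedComponentsWithStats(m); i=1+s[1:,4].argmax()
    v,u=np.where(l==i); X=ray(n,np.c_[u,v],.008)[:,:2]; q=(X-C)@np.c_[ex,ey]*1000
    print(n,len(q))
    for lo in range(35,110,6):
        t=q[(q[:,0]>=lo)&(q[:,0]<lo+6)]
        if len(t)>2: print(lo,t[:,1].min().round(1),t[:,1].max().round(1),t[:,1].mean().round(1))
    o=p.copy(); o[l==i]=(0,255,0)
    cv2.imwrite(f"pics/ptr_{n}.png",cv2.resize(np.hstack([p[c:e,a:b],o[c:e,a:b]]),None,fx=6,fy=6,interpolation=cv2.INTER_NEAREST))
E
```

```text
scene 61
59 40.1 44.9 42.8
65 40.0 43.8 41.9
71 39.8 44.5 41.8
77 39.7 44.4 42.0
83 40.4 44.3 42.6
89 35.5 44.0 40.8
95 29.6 43.9 37.5
top 170
47 27.2 39.0 33.1
53 20.8 41.7 31.1
59 18.6 46.8 33.4
65 23.7 42.5 31.7
71 24.2 41.0 33.5
77 22.7 41.4 31.8
83 22.9 39.6 32.0
89 23.3 40.0 29.7
95 23.8 40.6 33.1
101 26.6 35.9 31.3
```

```bash
python3 -c "
import cv2,numpy as np
a=cv2.imread('pics/ptr_scene.png');b=cv2.imread('pics/ptr_top.png')
w=max(a.shape[1],b.shape[1]);f=lambda i:cv2.copyMakeBorder(i,0,0,0,w-i.shape[1],0)
cv2.imwrite('pics/ptr.png',np.vstack([f(a),f(b)]))"
```

```text
(no output)
```

View pics/ptr.png

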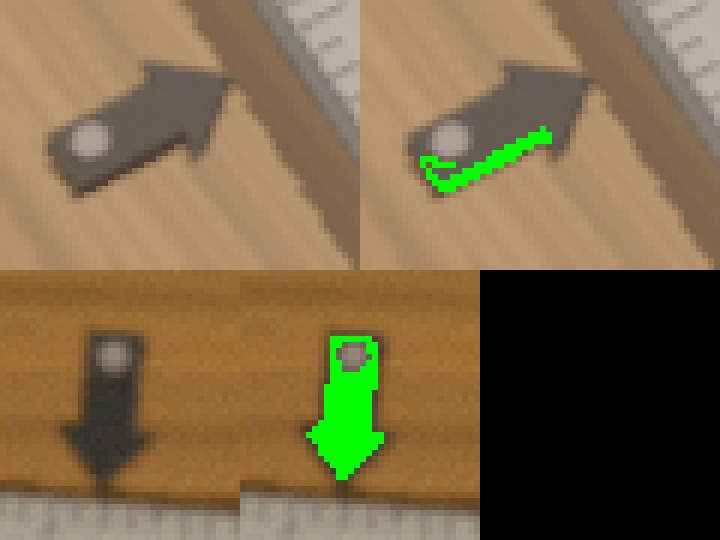

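```bash
python3 - <<'E'
from h import *
th=np.deg2rad(83.8-90); ex=np.array([np.cos(th),np.sin(th)]); ey=np.array([-ex[1],ex[0]]); C=np.array([.5597,-.0200])
for n,px in (("scene",[(273,268.3),(245.5,281.7),(263.9,273.5)]),("top",[(310+100/6,170+210/6),(310+115/6,170+62/6),(310+105/6,170+165/6)])):
    print(n,((ray(n,px,.008)[:,:2]-C)@np.c_[ex,ey]*1000).round(1))
# refine rail angle from edges: fit long edges in both views
for n,rp in (("scene",(285,240)),("top",(340,222))):
    p=cv2.imread(f"pics/{n}0.png"); d=np.load(f"pics/{n}0.npy"); W=cloud(n,d)
    m=(abs(W[...,2]-.0505)<.004)&(cv2.cvtColor(p,cv2.COLOR_BGR2HSV)[...,1]<70)
    k,l=cv2.connectedComponents(m.astype(np.uint8)); v,u=np.where(l==l[rp[1],rp[0]])
    q=(ray(n,np.c_[u,v],.05)[:,:2]-C)@np.c_[ex,ey]*1000
    ys=np.arange(-130,131,10);f=[];g=[]
    for y in ys:
        t=q[abs(q[:,1]-y)<5]; f.append(np.percentile(t[:,0],2)); g.append(np.percentile(t[:,0],98))
    print(n,np.polyfit(ys,f,1),np.polyfit(ys,g,1),"ends",np.percentile(q[:,1],[.3,99.7]))
s=C+.032*ey; print("seat",s)
E
```

```text
scene [[ 41.9  33.6]
 [100.2  31.4]
 [ 62.2  34.3]]
top [[ 43.6  32. ]
 [103.2  31. ]
 [ 61.6  31.5]]
scene [ 4.79577303e-04 -2.49865175e+01] [1.12724793e-03 2.34938950e+01] ends [-140.3154039  139.3179112]
top [ 1.32978377e-03 -2.29147857e+01] [1.57061859e-03 2.48923434e+01] ends [-136.96030752  139.11606485]
seat [0.56315598 0.01181283]
```

```bash
python3 -m inch '[[[-365,-184,0],-33],[[-365,-184,0],-33],[[-365,-184,0],-33],[[-365,-184,0],-33],[[-365,-184,0],-33],[[-365,-184,0],-33],[[-365,-184,0],-33],[[-365,-184,0],-33]]' 0.62 30
```

```text
t: 1.1
tcp_pos: [0.4752, 0.3193, 0.231]
tool_rot: [-3.14, -0.0, -2.852]
wrist_force: [-1.0, 1.2, 0.1]
width: 0.619
```

```bash
python3 -m inch '[[[0,0,50],0],[[0,0,90],0],[[0,0,90],0]]' && python3 - <<'E'
from h import *
from bench import read_camera,monitor
print(monitor.state()["tcp_pos"],monitor.state()["tool_rot"])
a,_=read_camera("scene"); b,_=read_camera("top")
f=lambda i,x,y:cv2.resize(i[y:y+120,x:x+130],None,fx=3,fy=3,interpolation=cv2.INTER_CUBIC)
cv2.imwrite("pics/pre.png",np.hstack([f(a,380,270),f(b,120,210)]))
E
```

```text
t: 1.48
tcp_pos: [0.4713, 0.322, 0.1392]
tool_rot: [-3.14, -0.005, -2.846]
wrist_force: [0.2, -0.4, 1.1]
width: 0.615
[0.47126779 0.32198867 0.13915487] [-3.14021669 -0.0047209  -2.84613558]
```

View pics/pre.png

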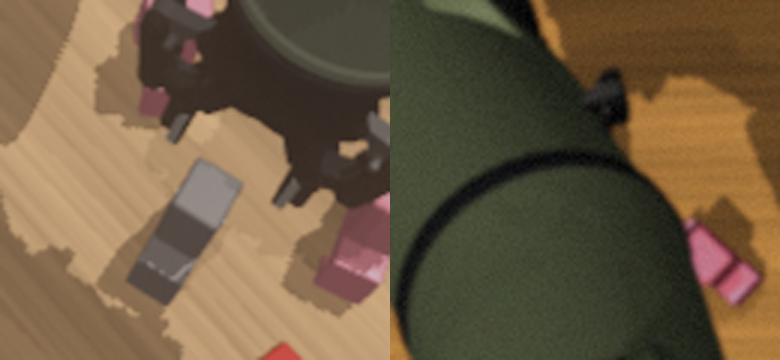

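The scene view shows the two fingers on either side of the tower, with pads near (178,128) and (287,190) in the crop, centred on it. Next I'll lower and grip.

```bash
python3 -m inch '[[[0,0,45],0],[[0,0,83],0],[[0,0,83],0],[[0,0,83],0]]' && python3 -m inch '[[[0,0,0],0],[[0,0,0],0],[[0,0,0],0],[[0,0,0],0]]' 0 40
```

```text
t: 2.08
tcp_pos: [0.4742, 0.323, 0.0606]
tool_rot: [3.141, 0.002, -2.847]
wrist_force: [0.8, 0.2, 0.8]
width: 0.624
t: 2.58
tcp_pos: [0.474, 0.3226, 0.06]
tool_rot: [3.141, 0.002, -2.848]
wrist_force: [-3.5, -1.7, 13.6]
width: 0.322
```

```bash
python3 -m inch '[[[0,0,-20],0],[[0,0,-70],0],[[0,0,-100],0],[[0,0,-100],0],[[0,0,-100],0]]' && python3 - <<'E'
from h import *
from bench import read_camera,monitor
print(monitor.state()["tcp_pos"],monitor.state()["tool_rot"])
a,d=read_camera("scene"); np.save("pics/lift.npy",d)
cv2.imwrite("pics/lift.png",cv2.resize(a[230:400,350:520],None,fx=3.5,fy=3.5,interpolation=cv2.INTER_CUBIC))
E
```

```text
t: 3.2
tcp_pos: [0.473, 0.3218, 0.1579]
tool_rot: [-3.141, -0.0, -2.847]
wrist_force: [-0.5, -1.2, -2.7]
width: 0.324
[0.47296951 0.32182351 0.15790647] [-3.14136067e+00 -4.58129404e-04 -2.84749659e+00]
```

View pics/lift.png

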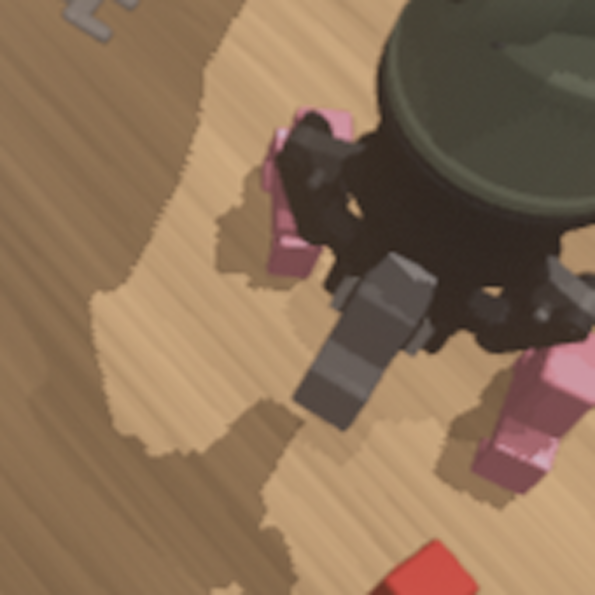

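The stop is held upright, with its tower between the pads at crop (390,300) and its base clear of the bench. Next I'll carry it to the rail.

```bash
python3 -m inch '[[[-3,-50,0],3],[[-7,-110,0],8],[[-10,-170,0],13],[[-14,-230,0],18],[[-16,-290,0],23],[[-18,-331,0],23],[[-18,-331,0],23],[[-18,-331,0],23]]' && python3 - <<'E'
from h import *
from bench import read_camera,monitor
print(monitor.state()["tcp_pos"],monitor.state()["tool_rot"],monitor.state()["wrist_force"])
a,d=read_camera("scene"); np.save("pics/over.npy",d); cv2.imwrite("pics/over_full.png",a)
cv2.imwrite("pics/over.png",cv2.resize(a[140:340,190:390],None,fx=3,fy=3,interpolation=cv2.INTER_CUBIC))
E
```

```text
t: 4.25
tcp_pos: [0.5858, 0.011, 0.1573]
tool_rot: [-3.142, -0.002, 3.035]
wrist_force: [0.7, 0.2, -2.4]
width: 0.324
[0.58584203 0.01102142 0.15734049] [-3.14159003e+00 -1.69444358e-03  3.03456864e+00] [ 0.70596567  0.22152617 -2.37419059]
```

View pics/over.png

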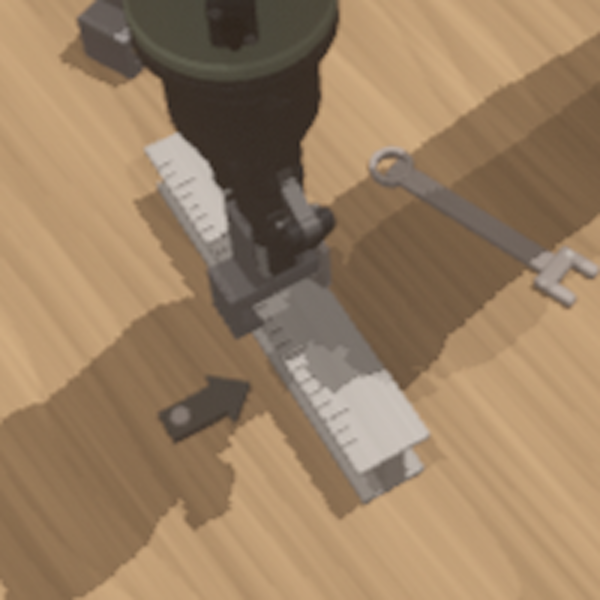

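```bash
cat >> h.py <<'E'
th=np.deg2rad(-6.2); EX=np.array([np.cos(th),np.sin(th)]); EY=np.array([-EX[1],EX[0]]); S=np.array([.5632,.0122])
def seat(W):
    q=W.reshape(-1,3); return np.c_[(q[:,:2]-S)@np.c_[EX,EY],q[:,2]]*1000
E
python3 - <<'E'
from h import *
W=seat(cloud("scene",np.load("pics/over.npy"))); 
p=cv2.imread("pics/over_full.png").reshape(-1,3)
m=(abs(W[:,0]-20)<60)&(abs(W[:,1])<25)&(W[:,2]>90)&(W[:,2]<150)
q=W[m]
for a in range(90,150,6):
    t=q[(q[:,2]>=a)&(q[:,2]<a+6)]
    if len(t)>3: print(a,len(t),t[:,0].min().round(1),t[:,0].max().round(1),"Y",t[:,1].min().round(1),t[:,1].max().round(1))
r=W[(abs(W[:,2]-50.5)<3)&(abs(W[:,1]-30)<12)]; print("railtop",np.median(r,0),r[:,0].min(),r[:,0].max())
E
```

```text
96 17 -11.7 52.5 Y -9.3 14.5
102 42 -14.0 52.7 Y -13.5 16.0
108 43 -14.1 52.5 Y -11.9 15.6
114 30 -14.3 52.9 Y -9.3 15.5
120 31 -14.8 52.8 Y -11.3 15.9
126 72 -15.0 52.8 Y -10.4 15.1
132 74 -15.0 52.9 Y -9.1 16.0
138 204 -13.9 53.1 Y -12.3 15.6
144 26 4.0 36.8 Y -8.5 16.1
railtop [-0.38226962 30.22713277 50.99623004] -26.09610173727036 24.541009414813228
```

```bash
python3 -m inch '[[[0,-1,25],0],[[0,-1,44],0],[[0,-1,44],0]]' 0 25 && python3 -m inch '[[[-2,0,4],0],[[-5,0,6],0],[[-7,0,8],0],[[-9,0,9],0],[[-9,0,9],0]]' && python3 - <<'E'
from h import *
from bench import read_camera,monitor
print(monitor.state()["tcp_pos"],monitor.state()["tool_rot"],monitor.state()["wrist_force"],monitor.state()["wrist_torque"])
a,d=read_camera("scene"); np.save("pics/t1.npy",d); cv2.imwrite("pics/t1_full.png",a)
cv2.imwrite("pics/t1.png",cv2.resize(a[180:300,230:350],None,fx=5,fy=5,interpolation=cv2.INTER_CUBIC))
E
```

```text
t: 4.68
tcp_pos: [0.5853, 0.0106, 0.1131]
tool_rot: [-3.141, -0.003, 3.036]
wrist_force: [0.1, 0.4, -2.3]
width: 0.323
t: 5.3
tcp_pos: [0.5964, 0.0085, 0.1065]
tool_rot: [3.141, 0.002, 3.034]
wrist_force: [-0.5, -0.2, 9.3]
width: 0.318
[0.5963899  0.0085167  0.10652525] [3.14127874e+00 2.15768640e-03 3.03421448e+00] [-0.51744164 -0.21550705  9.30061948] [-0.16813256  0.53930808  0.05638124]
```

View pics/t1.png

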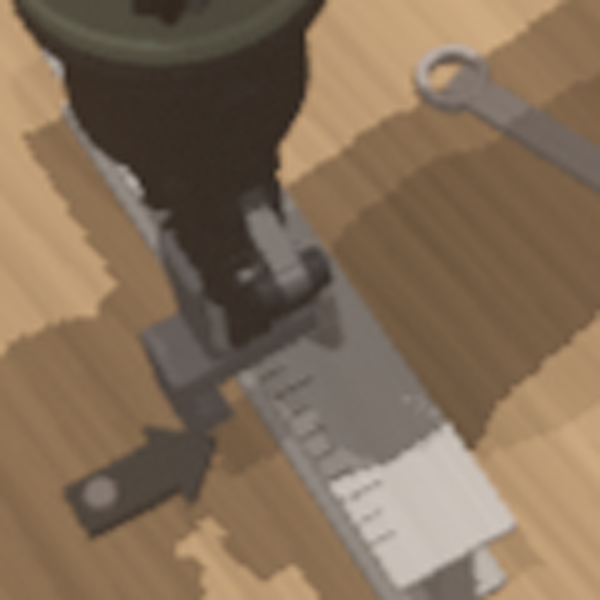

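```bash
cat >> h.py <<'E'
def tilt(dep,img,zlo=60,zhi=150,xlo=-60,xhi=90):
    W=seat(cloud("scene",dep)); g=cv2.cvtColor(img,cv2.COLOR_BGR2HSV).reshape(-1,3)
    D=cv2.Sobel(dep,cv2.CV_32F,1,0)
    m=(W[:,0]>xlo)&(W[:,0]<xhi)&(W[:,1]>-20)&(W[:,1]<22)&(W[:,2]>zlo)&(W[:,2]<zhi)
    return W[m],np.where(m)[0],g[m]
def side(q,name):
    im=np.full((480,600,3),255,np.uint8)
    for X,Y,z in q:
        c=(0,0,255) if Y>11 else (0,160,0)
        cv2.circle(im,(int((X+60)*4),int(470-(z-20)*4+0)),2,c,-1)
    cv2.line(im,(int(35*4),470-120),(int(85*4),470-120),(255,0,0),1)
    cv2.imwrite(name,im)
E
python3 - <<'E'
from h import *
q,_,_=tilt(np.load("pics/t1.npy"),cv2.imread("pics/t1_full.png"),25,135)
side(q,"pics/t1_side.png")
E
```

```text
(no output)
```

View pics/t1_side.png

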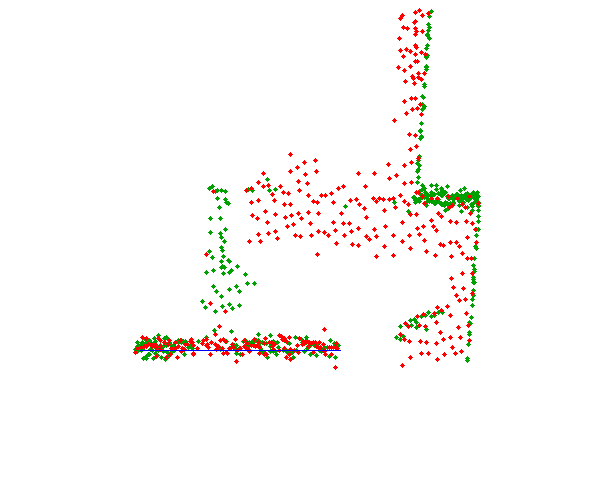

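The side profile shows the stop tilted about 3.5°, with the foot on the rail and the hook past the far edge, so it does pivot in the grip. I'll keep going.

```bash
python3 -m inch '[[[-3,0,2],0],[[-6,0,5],0],[[-9,0,7],0],[[-12,0,9],0],[[-15,0,12],0],[[-17,0,14],0],[[-19,0,16],0],[[-19,0,16],0]]' && cat > snap.py <<'E'
import sys
from h import *
from bench import read_camera,monitor
n=sys.argv[1]; s=monitor.state()
print(s["t"],s["tcp_pos"].round(4),"seat",seat(s["tcp_pos"]).round(1),"F",s["wrist_force"].round(1),"T",s["wrist_torque"].round(2),s["width"])
a,d=read_camera("scene"); np.save(f"pics/{n}.npy",d); cv2.imwrite(f"pics/{n}_full.png",a)
q,_,_=tilt(d,a,15,135); side(q,f"pics/{n}_s.png")
i=cv2.imread(f"pics/{n}_s.png")[:,100:500]; c=cv2.resize(a[170:290,240:340],(400,480),interpolation=cv2.INTER_CUBIC)
cv2.imwrite(f"pics/{n}.png",np.hstack([i,c]))
E
python3 snap.py t2
```

```text
t: 6.35
tcp_pos: [0.6161, 0.0064, 0.0909]
tool_rot: [3.141, 0.004, 3.034]
wrist_force: [3.4, -1.1, 10.1]
width: 0.324
6.35 [0.6161 0.0064 0.0909] seat [[53.2 -0.  90.9]] F [ 3.4 -1.1 10.1] T [-0.23 -0.15  0.03] 0.32421430066668705
```

View pics/t2.png

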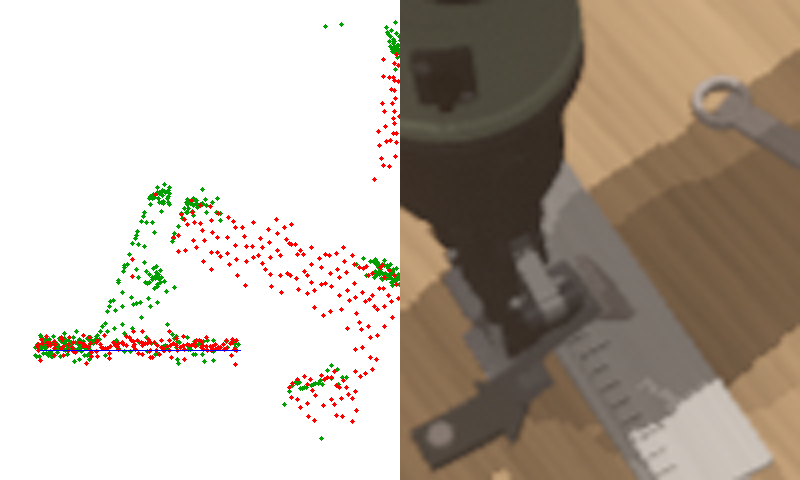

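```bash
python3 -m inch '[[[-2,0,2],0],[[-4,0,4],0],[[-4,0,4],0],[[-4,0,2],0],[[-4,0,1],0]]' && python3 snap.py t3
```

```text
t: 7.02
tcp_pos: [0.6183, 0.0062, 0.0886]
tool_rot: [3.142, 0.0, 3.034]
wrist_force: [1.1, -0.0, -2.7]
width: 0.321
7.025 [0.6183 0.0062 0.0886] seat [[55.5 -0.1 88.6]] F [ 1.1 -0.  -2.7] T [ 0.02 -0.04 -0.  ] 0.3207987684879084
```

View pics/t3.png

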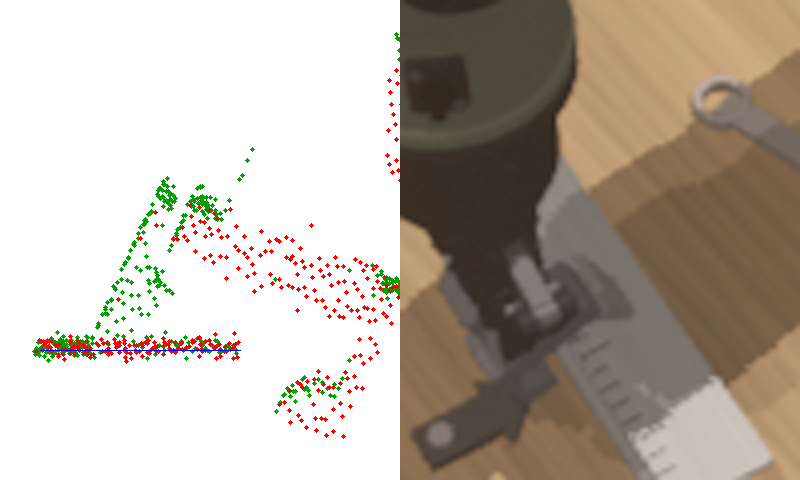

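```bash
python3 -m inch '[[[5,0,0],0],[[10,0,0],0],[[14,0,0],0],[[18,0,0],0],[[18,0,0],0]]' && python3 snap.py t4
```

```text
t: 7.7
tcp_pos: [0.6, 0.008, 0.0883]
tool_rot: [-3.142, -0.0, 3.034]
wrist_force: [-0.3, -0.8, -1.6]
width: 0.323
7.7 [0.6    0.008  0.0883] seat [[37.  -0.2 88.3]] F [-0.3 -0.8 -1.6] T [ 0.   -0.06  0.03] 0.3228342357246394
```

View pics/t4.png

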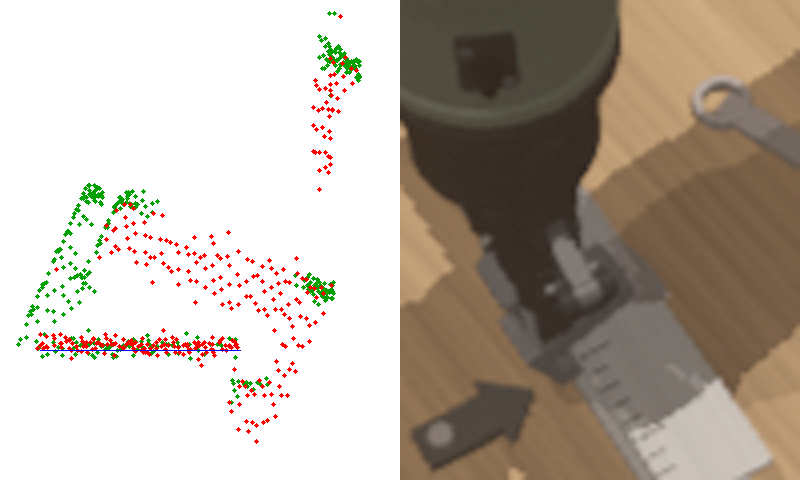

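```bash
python3 -m inch '[[[4,0,-1],0],[[8,0,-1],0],[[11,0,-2],0],[[11,0,-2],0]]' && python3 snap.py t5
```

```text
t: 8.25
tcp_pos: [0.5895, 0.0092, 0.0905]
tool_rot: [3.142, 0.001, 3.034]
wrist_force: [3.3, -0.5, -6.0]
width: 0.321
8.25 [0.5895 0.0092 0.0905] seat [[26.5 -0.2 90.5]] F [ 3.3 -0.5 -6. ] T [-0.09 -0.78  0.02] 0.32089961953854834
```

View pics/t5.png

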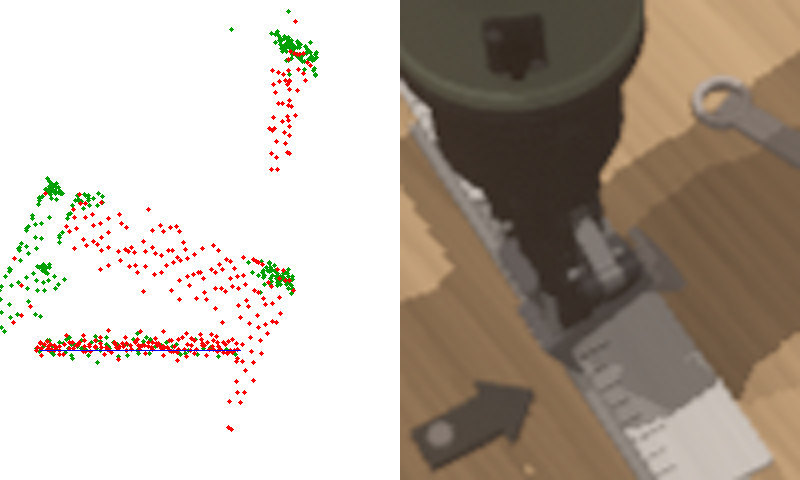

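The lip is under the far edge: there is a 6 N downward reaction, and the profile shows the leg at the flange edge. Now I'll rock it down.

```bash
python3 -m inch '[[[3,0,0],0],[[6,0,0],0],[[9,0,0],0],[[12,0,1],0],[[15,0,1],0],[[15,0,1],0]]' 0 35 && python3 snap.py t6
```

```text
t: 9.05
tcp_pos: [0.5749, 0.0108, 0.0895]
tool_rot: [3.141, 0.001, 3.034]
wrist_force: [4.8, 0.2, -5.2]
width: 0.319
9.05 [0.5749 0.0108 0.0895] seat [[11.8 -0.1 89.5]] F [ 4.8  0.2 -5.2] T [-0.15 -1.29 -0.03] 0.3190749373734239
```

View pics/t6.png

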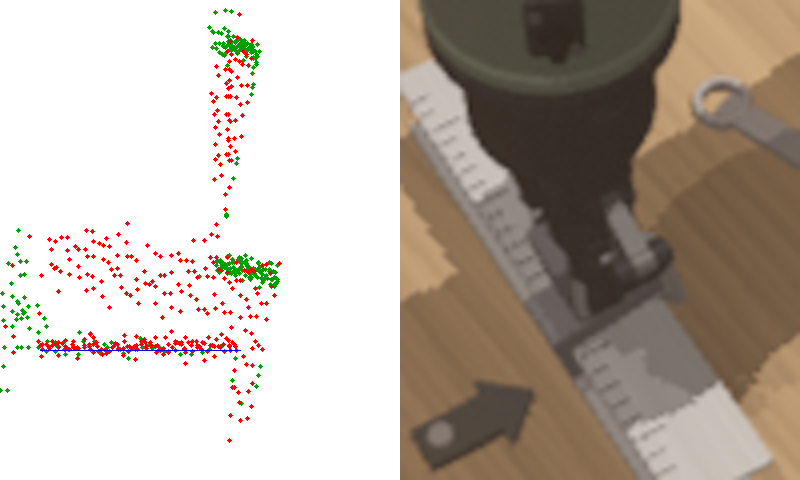

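```bash
python3 -m inch '[[[3,0,1],0],[[6,0,3],0],[[9,0,4],0],[[11,0,6],0],[[13,0,7],0],[[13,0,7],0]]' 0 45 && python3 snap.py t7
```

```text
t: 9.85
tcp_pos: [0.5627, 0.0122, 0.083]
tool_rot: [3.141, 0.003, 3.034]
wrist_force: [5.5, -0.7, 0.3]
width: 0.319
9.85 [0.5627 0.0122 0.083 ] seat [[-0.5 -0.  83. ]] F [ 5.5 -0.7  0.3] T [-0.17 -1.59  0.  ] 0.3186887817750085
```

View pics/t7.png

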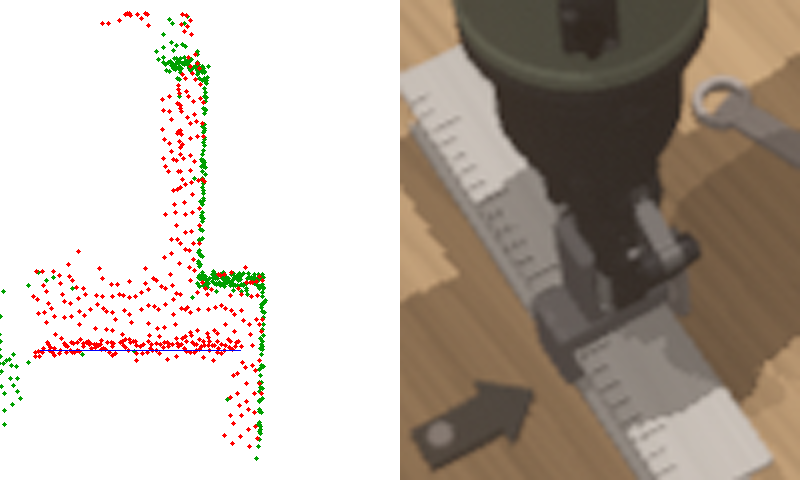

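```bash
cat > top.py <<'E'
import sys
from h import *
n=sys.argv[1]
q=seat(cloud("scene",np.load(f"pics/{n}.npy")))
r=q[(abs(q[:,2]-50)<5)&(abs(q[:,1]-40)<18)&(abs(q[:,0])<22)]; z0=np.median(r[:,2])
h=q[(q[:,0]>18)&(q[:,0]<30)&(abs(q[:,1])<11)&(q[:,2]>60)&(q[:,2]<85)]
print("rail z",z0.round(2),"hook-side base top: n",len(h),"h over rail",(np.median(h[:,2])-z0).round(2),"slope deg",np.rad2deg(np.arctan(np.polyfit(h[:,0],h[:,2],1)[0])).round(1))
f=q[(q[:,0]<-20)&(q[:,0]>-31)&(abs(q[:,1])<11)&(q[:,2]>60)&(q[:,2]<85)]
if len(f)>3: print("foot-side base top n",len(f),(np.median(f[:,2])-z0).round(2))
g=q[(q[:,0]>0)&(q[:,0]<30)&(abs(q[:,1])<11)&(q[:,2]>75)&(q[:,2]<115)]
if len(g)>10: print("tower face X/z slope deg",np.rad2deg(np.arctan(np.polyfit(g[:,2],g[:,0],1)[0])).round(1),len(g))
l=q[(q[:,0]>26)&(q[:,0]<40)&(abs(q[:,1])<11)&(q[:,2]>28)&(q[:,2]<62)]
if len(l)>10: print("hook outer X",np.median(l[:,0]).round(2),"slope",np.rad2deg(np.arctan(np.polyfit(l[:,2],l[:,0],1)[0])).round(1),len(l))
t=q[(abs(q[:,0])<14)&(abs(q[:,1])<10)&(q[:,2]>112)&(q[:,2]<130)]
if len(t)>3: print("tower top h",(np.median(t[:,2])-z0).round(2),len(t))
E
python3 top.py t7
```

```text
rail z 50.83 hook-side base top: n 72 h over rail 16.81 slope deg -4.2
foot-side base top n 4 16.94
tower face X/z slope deg 1.6 53
hook outer X 30.3 slope 1.6 38
tower top h 70.63 33
```

```bash
python3 -m inch '[[[1,0,2],0],[[1,0,4],0],[[1,0,5],0],[[1,0,5],0]]' 0 50 && python3 snap.py t8; python3 top.py t8
```

```text
t: 10.4
tcp_pos: [0.5617, 0.0124, 0.0812]
tool_rot: [3.141, 0.003, 3.034]
wrist_force: [-19.7, 0.3, 73.3]
width: 0.32
10.4 [0.5617 0.0124 0.0812] seat [[-1.5  0.  81.2]] F [-19.7   0.3  73.3] T [-0.2   3.77  0.02] 0.32024526207383813
rail z 51.06 hook-side base top: n 66 h over rail 16.11 slope deg 4.5
tower face X/z slope deg -0.1 58
hook outer X 30.47 slope 0.2 39
tower top h 69.9 37
```

View pics/t8.png

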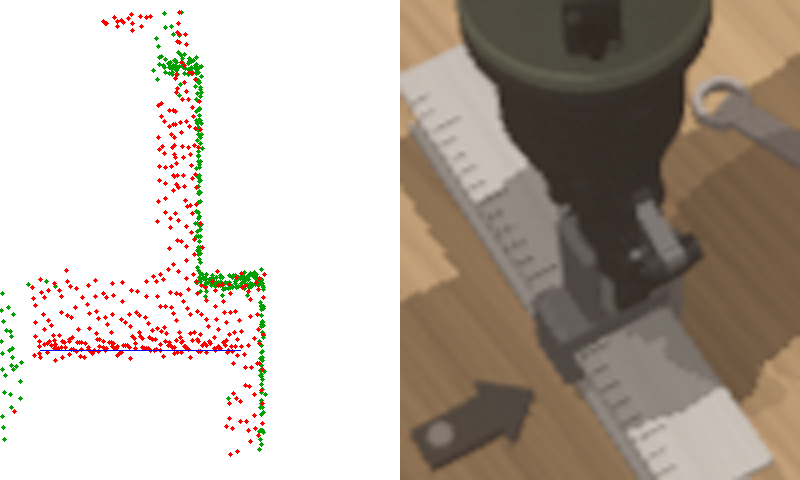

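Force rose to 73 N downward. The tower face is vertical (-0.1°) and its top is 69.9 mm over the rail (70 expected), so it is seated. I'll ease off, release and back away.

```bash
python3 -m inch '[[[0,0,-2],0],[[0,0,-3],0],[[0,0,-3],0]]' && python3 -m inch '[[[0,0,-3],0],[[0,0,-3],0],[[0,0,-3],0],[[0,0,-3],0]]' 0.65 && python3 -m inch '[[[0,0,-10],0],[[0,0,-30],0],[[0,0,-70],0],[[0,0,-120],0],[[0,0,-150],0]]'&& python3 snap.py r1; python3 top.py r1
```

```text
t: 10.82
tcp_pos: [0.5615, 0.0124, 0.0814]
tool_rot: [3.141, 0.002, 3.034]
wrist_force: [1.8, -0.2, 16.1]
width: 0.326
t: 11.32
tcp_pos: [0.5603, 0.0123, 0.0831]
tool_rot: [-3.141, -0.0, 3.034]
wrist_force: [0.0, -0.7, -0.4]
width: 0.651
t: 11.95
tcp_pos: [0.5609, 0.0123, 0.2364]
tool_rot: [3.141, 0.003, 3.034]
wrist_force: [1.0, -0.2, 0.1]
width: 0.652
11.95 [0.5609 0.0123 0.2364] seat [[-2.300e+00 -2.000e-01  2.364e+02]] F [ 1.  -0.2  0.1] T [-0.04  0.01  0.01] 0.6517807733180518
rail z 50.99 hook-side base top: n 70 h over rail 16.11 slope deg -4.2
foot-side base top n 17 16.58
tower face X/z slope deg 0.1 60
hook outer X 30.49 slope -0.2 41
tower top h 69.77 159
```

View pics/r1.png

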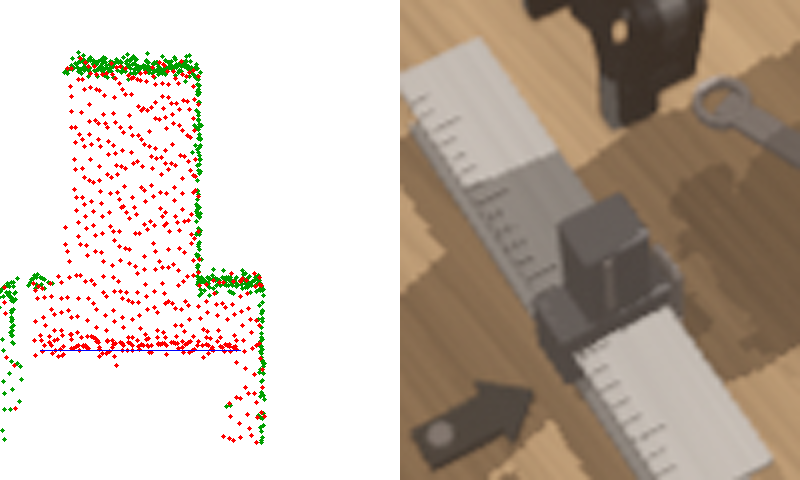

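```bash
python3 -m inch '[[[60,60,-30],0],[[120,120,-30],0],[[170,170,-30],0],[[170,200,-30],0],[[170,200,-30],0],[[170,200,-30],0]]' && python3 - <<'E'
from h import *
from bench import read_camera,monitor
pt={"scene":[(273,268.3),(245.5,281.7),(263.9,273.5)],"top":[(310+100/6,205),(310+115/6,170+62/6),(310+105/6,170+165/6)]}
for n in ("scene","top"):
    a,d=read_camera(n); cv2.imwrite(f"pics/fin_{n}.png",a); np.save(f"pics/fin_{n}.npy",d)
    q=seat(cloud(n,d)); t=q[(abs(q[:,0])<30)&(abs(q[:,1])<30)&(q[:,2]>114)&(q[:,2]<128)]
    print(n,"tower top rect",cv2.minAreaRect(t[:,:2].astype(np.float32)),"z",np.median(t[:,2]).round(1),len(t))
    P=ray(n,pt[n],.008); print(" pointer Y",seat(P)[:,1].round(1))
    f=q[(q[:,0]<-27)&(q[:,0]>-50)&(abs(q[:,1])<14)&(q[:,2]>20)&(q[:,2]<62)]
    if len(f): print(" foot X pct",np.percentile(f[:,0],[2,10,50,90]).round(1),len(f))
a=cv2.imread("pics/fin_scene.png")[170:290,230:350];b=cv2.imread("pics/fin_top.png")[165:265,280:380]
cv2.imwrite("pics/fin.png",np.hstack([cv2.resize(a,(400,400),interpolation=cv2.INTER_CUBIC),cv2.resize(b,(400,400),interpolation=cv2.INTER_CUBIC)]))
E
```

```text
t: 12.75
tcp_pos: [0.4122, 0.2304, 0.2637]
tool_rot: [3.141, 0.0, 3.037]
wrist_force: [0.5, -1.1, 0.1]
width: 0.65
scene tower top rect ((-1.7835884094238281, -0.3757200241088867), (34.24554443359375, 29.314382553100586), 0.8180641531944275) z 120.4 285
 pointer Y [ 1.2 -0.9  1.9]
 foot X pct [-36.6 -35.8 -32.2 -31.2] 44
top tower top rect ((-0.5463018417358398, 2.1974925994873047), (33.2764892578125, 27.759010314941406), 4.422822952270508) z 120.2 206
 pointer Y [-0.4 -1.4 -0.9]
 foot X pct [-35.1 -34.8 -34.3 -33.8] 32
```

View pics/fin.png

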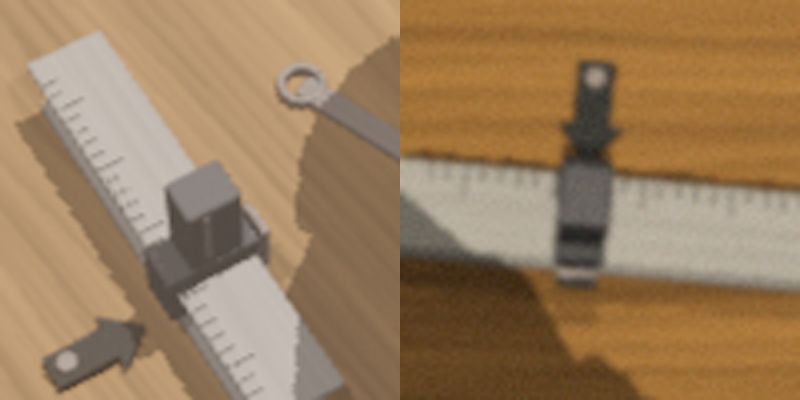

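```bash
python3 - <<'E'
from h import *
d=np.load("pics/fin_top.npy"); W=seat(cloud("top",d)).reshape(480,640,3)
for lo,hi,x0,x1 in ((114,128,-25,25),(60,72,-34,-18)):
    m=(W[...,2]>lo)&(W[...,2]<hi)&(W[...,0]>x0)&(W[...,0]<x1)&(abs(W[...,1])<30)
    v,u=np.where(m); q=seat(ray("top",np.c_[u,v],(lo+hi)/2000)); print(len(q),np.median(q[:,:2],0).round(1),np.percentile(q[:,1],[2,98]).round(1))
for n in ("top","scene"):
    d=np.load(f"pics/fin_{n}.npy"); q=seat(cloud(n,d)); r=q[(abs(q[:,2]-50.5)<4)&(q[:,1]>20)&(q[:,1]<100)&(abs(q[:,0])<40)]
    print(n,"rail edges",np.percentile(r[:,0],[2,98]).round(1))
    W=cloud(n,d); b=W[(W[...,2]>.118)&(W[...,2]<.135)&(abs(W[...,0]-.49)<.06)&(abs(W[...,1]+.287)<.05)]
    print(n,"big",np.round(cv2.minAreaRect((b[:,:2]*1000).astype(np.float32)),1) if 0 else cv2.minAreaRect((b[:,:2]*1000).astype(np.float32)))
E
```

```text
206 [-1.2  2.2] [-11.   15.5]
72 [-23.9   2.2] [-11.   15.4]
top rail edges [-23.2  25.3]
top big ((490.2583923339844, -287.6673583984375), (49.79697036743164, 45.087196350097656), 18.766582489013672)
scene rail edges [-24.6  23.7]
scene big ((489.0318298339844, -290.01251220703125), (51.433414459228516, 44.615943908691406), 17.990705490112305)
```

```bash
python3 -c "
from bench import job;print(job.close_job())"
```

```text
the job is handed in; nothing more can be done
None
```

The smaller grey stop is clipped onto the rail opposite the pointer. I let go of it, moved the arm clear and handed the job in at about 13 s of the 48 s limit.

**How it went:** I gripped the stop by its tower and pressed its foot on the rail top, which tilted it to about 24° in the pads. I then hooked the lip under the far edge and rocked it down until it bottomed. The wrist force peaked at 73 N at the readings I took, under the 120 N limit.

**Last checks, after release:**
- **Seating:** the tower face is vertical to within 0.1°. Its top is 69.8 mm above the rail, against 70 mm expected.
- **Hook and foot:** the hook leg is about at the far edge of the rail. The foot's outer end reads 35–36 mm from the rail's centre line, where it should be with the foot at rest. I inferred the snap from this and from the stop sitting flat. I did not pull on the stop to test it.
- **Position along the rail:** the two cameras disagree. One puts the stop 1 mm to one side of the pointer line and the other 3 mm to the other side, so about 1 mm off on average.
- **Base height:** the top of the base reads 1–1.5 mm higher than it should. I put this down to depth noise, because the tower height and tilt both fit.
- **Larger stop:** it reads within about 1 mm of where it started.

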